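# Slide the soup board out over the serving edge

### The job

A lidded soup cup stands on a flat wooden serving board on the raised pass shelf. Slide the board along the shelf toward the shelf's end on the robot's left, where its red end points, pushing it with the fingertips and never lifting it, until exactly its red grip end sticks out square over that edge (the line between red and wood lying right on the edge), so that a waiter can take hold of it. The cup rides along upright on the wood without being touched, and everything else is left where it stands.

Things in the scene. Friction and masses are not known exactly. Their poses are not given: they have to be found in the camera images.
- riser: fixed grey steel pass shelf on the table, 320 mm (its x) by 440 mm (its y), flat top 70 mm above the table; origin at table height under the centre of its top. Its +y axis points to its left end (robot's left), the serving edge, at y = +220 mm; its yaw varies a little
- serving_edge (a point): middle of the pass shelf's left (+y) top edge, 70 mm above the table; the edge runs along the shelf's x axis
- board: loose flat wooden serving board, 130 mm (its x) by 220 mm (its y), 10 mm thick, about 0.2 kg, lying on the pass shelf, somewhat askew at the start; origin at the centre of its underside. Its +y end, 50 mm long over the full width, is red and points to the serving edge; the rest (y from -110 to +60 mm) is bare wood. The rear edge to push on is at y = -110 mm. With the cup on it, it takes a few newtons to slide and stops when no longer pushed
- red_line (a point): middle of the line between red and wood on the board's top face (board x = 0, y = +60 mm, 10 mm above its underside); it has to end on the serving edge
- soup_cup: loose white lidded soup cup with blue rim and knob, 78 mm across, 74 mm high, about 0.35 kg, standing near the middle of the board; origin at the centre of its underside. There are at least 55 mm of bare board behind it. Not to be touched
- spare_cup_a: bystander: white lidded soup cup with grey rim and knob, 78 mm across, 74 mm high, standing on the pass shelf beside the board; origin at the centre of its underside
- spare_cup_b: bystander: white lidded soup cup with grey rim and knob, 78 mm across, 74 mm high, standing on the pass shelf beside the board; origin at the centre of its underside
- saucers: bystander: stack of white and yellow saucers, 120 mm across, 72 mm high, on the table left of the shelf; origin at the centre of its underside
- paper_bowls: bystander: stack of paper bowls, 100 mm across, 114 mm high, on the table right of the shelf; origin at the centre of its underside
- spoon: bystander: serving spoon lying on the table right of the shelf, handle to its -x; origin on the underside near its middle
- sauce_jar: bystander: jar with red cap, 60 mm across, 100 mm high, on the table left of the shelf; origin at the centre of its underside

How it is judged:
At the end, for the whole second after the job is handed in: The red/wood line lies within 8 mm of the shelf's serving edge, the board is square to it within 0.1 rad (6 degrees), flat on the shelf, at rest, and hangs over no other side; the soup cup stands upright and at rest on the board, its centre on the wood (y of red_line in the frame of riser between 0.212 and 0.228 m and angle between the y axis of board and the y axis of riser, either way round below 0.1 rad and x of board in the frame of riser between -0.095 and 0.095 m and z of board in the frame of riser between 0.066 and 0.074 m and angle between board's own z axis and vertical below 0.04 rad and linear speed of each of board, soup_cup below 0.01 m/s and z of soup_cup in the frame of board between 0.006 and 0.014 m and y of soup_cup in the frame of board between -0.11 and 0.06 m and x of soup_cup in the frame of board between -0.065 and 0.065 m and angle between soup_cup's own z axis and vertical below 0.05 rad); the robot touches nothing.
It fails at once if the board is lifted or tipped (more than 12 mm off the shelf or 0.12 rad) (z of board in the frame of riser above 0.082 m or angle between board's own z axis and vertical above 0.12 rad).
It fails at once if the robot touches the soup cup (contact force between any of the fingers, the arm and soup_cup above 0.5 N).
It fails at once if the soup cup is lifted off the board or tipped (12 mm, 0.3 rad) (z of soup_cup in the frame of board above 0.022 m or angle between soup_cup's own z axis and vertical above 0.3 rad).
It fails at once if another thing is moved by more than 20 mm (distance of any of spare_cup_a, spare_cup_b, saucers, paper_bowls, spoon, sauce_jar from where it was at the start of the episode above 0.02 m).
It also fails if it takes over 38 s, if anything falls off the work surface, if the arm or the gripper's body presses on something with over 40 N, if the wrist force passes 120 N, or if a joint passes its speed limit or range.

### The arm

A 6-joint arm with a two-finger parallel gripper is mounted at the origin on the work surface. World frame = base frame: x ahead of the robot, y to its left, z up, the work surface at z = 0. Lengths are in m, angles in rad, forces in N, time in s.
With the tool pointing down it reaches from about 0.25 to 0.725 m from the base axis. Payload 4 kg.
Tool frame: the origin (TCP) lies midway between the tips of the shut fingers; the grasp point (between the pads) lies 19 mm behind it; z points along the fingers, y is the line along which they close (so a half turn about z gives the same grasp; the last joint's range is limited). The gripper opens to 85 mm and grips with 20 to 120 N. Pads are 22 mm wide; open, the fingers measure 114 mm over their backs; the gripper's body (76 mm by 85 mm) begins 54 mm behind the grasp point. The pads swing forward as they close: fully open they stand 13 mm farther back than shut.
Start: joints at [1.175, 0.241, 0.005, 1.335, 0, 1.571], TCP at [0.193, 0.461, 0.231] pointing down, gripper open.
Joint ranges: [-2.72, 2.72], [-1.05, 1.87], [-1.09, 1.28], [-1.99, 2.15], [-1.42, 1.44], [-3.14, 3.14]. Speed limits (rad/s): [2.79, 2.79, 3.14, 3.14, 3.14, 3.14].

### API

Orientations are given as a unit quaternion [x, y, z, w].
In Python, from workcell import bot gives the robot as it stands. The module is installed in compiled form; this text tells all that it offers.
- The arm moves only by the tool jog_arm, never from a script. Its argument "deltas" is a list of rows, each an object with "fingers": the opening, from 0 (shut) to 1 (fully open); "delta_pos": the shift along the tool's x, y, z normalised to -1 to 1, where 1 is 300 mm, a list of three; "yaw": the turn about the tool's z normalised to -1 to 1, where 1 is pi/4 rad. A call has 1 to 12 rows; each row is the pose to reach, as a shift and turn from the pose commanded when the call began, along the tool's axes at that moment; what a row does not reach only later rows make up. A row lasts 1/10 s, in which the tool goes at most 50 mm and 8.59 degrees, less where a joint would pass 70% of its speed; a pose out of reach is approached as far as the arm can. A call with a number of a shift or a turn outside -1 to 1 is refused whole. A call with a gripper value outside its range is refused whole. The fingers move at their own pace and stop on an object; the grip force is fixed at half the most. Time passes only in rows, so rows that repeat a pose let the fingers close. It gives the time, the measured TCP pose, the force, the opening and the grip force at its end, in the units of the state.
- bot.get_obs(): the state, without advancing time (a new reading comes with each control period).
- bot.camera(name): name is "scene" or "side" or "wrist"; returns a dict with "image" (420x560x3 uint8, red, green, blue), "range_z" (420x560 float32, m along the optical axis (not along the pixel's ray), 0 where there is no reading), "fx", "fy", "cx", "cy" (pixels), "distortion" ([k1, k2, p1, p2, k3] as OpenCV has them; the pictures are not rectified), "rvec" (rotation vector, rad) and "tvec" (3), from world to camera coordinates, as OpenCV has them. Camera axes: x right, y down, z forward; pixel columns grow to the right and rows downward; lengths in m; the calibration is good to about 2 mm. A picture is of the moment at which its call begins.
- bot.job_done(): hands the job in; it is judged then, once.
The state is a dict: "clock": time; "joint_pos": joint angles; "joint_vel": joint speeds; "tau": joint torques, N m; "eef_pos": TCP position; "tool_rot": TCP orientation; "ft_force": force on the tool from outside, world axes, zero at the start; "ft_torque": the same for the moment, N m; "grip_width": finger opening in m; "grasp_force": force on a finger pad.
Only numpy, scipy, OpenCV 4.12 (cv2) and the standard library are available. Lean on these libraries where they do the work, as an engineer would, in place of code of your own. Each camera call takes 0.05 s, during which the arm holds its last target. There are 200 camera calls.

## Working session

There is one attempt and no reset: what is moved stays moved. The work goes in short steps, Python scripts to look and compute and a tool call to move; the robot and the scene stay as the last step left them, time stands still between calls to the robot, and variables do not carry over. Pictures are saved under pics/ and viewed, at most 10 in all, crops included, and the job is handed in when it is done.

Besides the shell and the picture viewer there is one more tool, called as name(argument=value, ...), one argument or row to a line, values as JSON. jog_arm: Moves the arm, as the interface text tells. Scaled input: -1 to 1 covers 300 mm each way for a shift and pi/4 rad each way for a turn. Its arguments: {"type":"object","properties":{"deltas":{"type":"array","items":{"type":"object","properties":{"fingers":{"type":"number"},"delta_pos":{"type":"array","items":{"type":"number"}},"yaw":{"type":"number"}}}}},"required":["deltas"]}

```bash
mkdir -p pics; cat > h.py <<'E'
import numpy as np, cv2
from workcell import bot
def cam(n):
    c=bot.camera(n); c['K']=np.array([[c['fx'],0,c['cx']],[0,c['fy'],c['cy']],[0,0,1]]); c['D']=np.array(c['distortion'],float)
    c['R']=cv2.Rodrigues(np.array(c['rvec'],float))[0]; c['t']=np.array(c['tvec'],float).ravel(); return c
def plane(c,uv,z):
    uv=np.asarray(uv,float).reshape(-1,1,2); n=cv2.undistortPoints(uv,c['K'],c['D']).reshape(-1,2)
    d=np.c_[n,np.ones(len(n))]@c['R']; o=-c['R'].T@c['t']
    return o+d*((z-o[2])/d[:,2])[:,None]
def cloud(c):
    v,u=np.mgrid[:420,:560]; n=cv2.undistortPoints(np.c_[u.ravel(),v.ravel()].astype(float).reshape(-1,1,2),c['K'],c['D']).reshape(-1,2)
    p=np.c_[n,np.ones(len(n))]*c['range_z'].reshape(-1,1); P=(p-c['t'])@c['R']; P[c['range_z'].ravel()==0]=np.nan
    return P.reshape(420,560,3)
def save(c,f): cv2.imwrite('pics/'+f,c['image'][:,:,::-1])
E
python3 - <<'E'
from h import *
for n in ['scene','side','wrist']:
    c=cam(n); print(n,-c['R'].T@c['t'],c['R'][2])
    if n!='wrist': save(c,n+'0.png')
    P=cloud(c); hsv=cv2.cvtColor(c['image'],cv2.COLOR_RGB2HSV).astype(int); h,s,v=[hsv[...,i] for i in range(3)]
    for nm,m,z in [('red',((h<8)|(h>172))&(s>130)&(v>70),.08),('wood',(h>8)&(h<25)&(s>60)&(v>80),.08)]:
        m=m&(abs(P[...,2]-z)<.012)
        k,l,st,ce=cv2.connectedComponentsWithStats(m.astype(np.uint8))
        if k<2: continue
        i=1+st[1:,4].argmax(); q=P[l==i]; print(nm,st[i],q.mean(0).round(4))
        print(cv2.minAreaRect((q[:,:2]*1000).astype(np.float32)))
    m=abs(P[...,2]-.07)<.006
    q=P[m]; 
    if len(q)>50: print('shelf',len(q),cv2.minAreaRect((q[:,:2]*1000).astype(np.float32)))
print(bot.get_obs())
E
```

```text
scene [ 1.14992689 -0.85702235  0.94343245] [-0.43380283  0.63225414 -0.64192664]
red [352 130 117  39 596] [0.7336 0.5799 0.0802]
((751.6631469726562, 599.8854370117188), (480.1954345703125, 212.98822021484375), 28.467742919921875)
wood [ 319  284   65   62 1897] [ 0.9369 -0.254   0.0892]
((935.6348876953125, -245.4991455078125), (165.16148376464844, 102.79175567626953), 89.95113372802734)
shelf 8678 ((61.72967529296875, 731.0691528320312), (3017.901123046875, 1899.5123291015625), 88.93477630615234)
side [ 0.14396725 -0.75018194  0.95797197] [ 0.34002501  0.62408483 -0.70349209]
red [166  72 130  37 810] [0.6818 0.5733 0.0806]
((683.2308959960938, 582.9136962890625), (142.71710205078125, 439.8428039550781), 73.29794311523438)
wood [ 327  104   89   68 1812] [0.9338 0.1493 0.0894]
((936.2471923828125, 163.5924835205078), (322.41009521484375, 107.86627960205078), 89.7148208618164)
shelf 14488 ((838.32421875, 321.9090576171875), (1958.2794189453125, 1659.01318359375), 80.78656768798828)
wrist [0.12528428 0.48835958 0.37308356] [ 0.26460821 -0.11420963 -0.95756914]
red [475 402  15  18 
[... 388 characters left out ...]
58594)
{'clock': 0.15, 'joint_pos': array([1.17498730e+00, 2.41241277e-01, 4.05383600e-03, 1.33519862e+00,
       1.47848002e-05, 1.57083417e+00]), 'joint_vel': array([-0.00040661, -0.0024655 ,  0.00337402,  0.00029551, -0.00058376,
       -0.0005339 ]), 'tau': array([-9.85307452e-04, -3.72635150e+01,  2.52638090e+01,  1.23386932e-02,
        1.07334404e-05,  1.57314972e-06]), 'eef_pos': array([0.19259249, 0.4609116 , 0.23062448]), 'tool_rot': array([ 1.96633672e-01,  9.80476704e-01, -7.77902121e-04, -1.63516445e-04]), 'ft_force': array([ 0.58080283, -0.4689659 , -0.30689463]), 'ft_torque': array([-0.04550838,  0.00124839,  0.00349365]), 'grasp_force': 0.0, 'grip_width': 0.08538847868360631}
```

View pics/scene0.png

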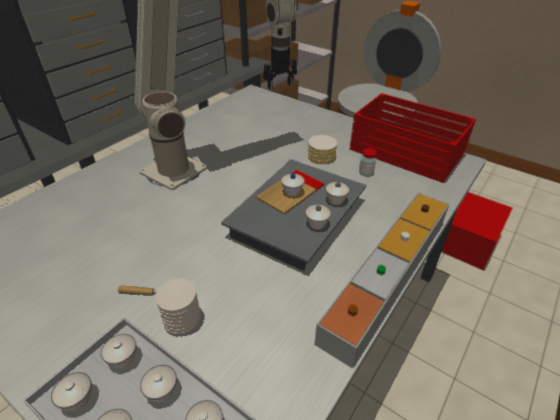

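View pics/side0.png

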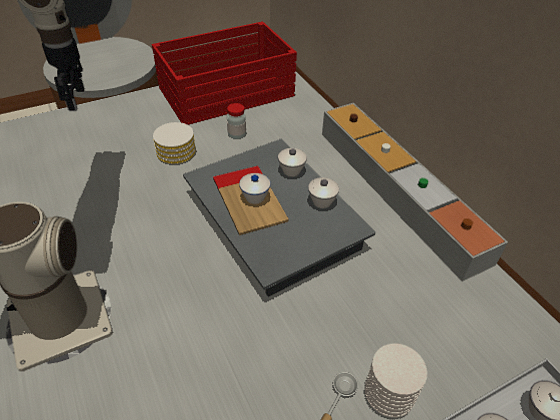

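The scene view shows the shelf at about (228–365, 165–260), with the board near (290,187) and the grey-rimmed cups at (337,193) and (318,216). In the side view, the shelf corners are near (184,178), (284,140), (373,233) and (267,290). The board is at (215–288, 168–235) and its cup at (255,188). I'll measure inside that region.

```bash
cat > m.py <<'E'
from h import *
def comp(m):
    k,l,st,ce=cv2.connectedComponentsWithStats(m.astype(np.uint8)); return l==1+st[1:,4].argmax()
def measure(n,roi,box=True):
    c=cam(n); P=cloud(c); hsv=cv2.cvtColor(c['image'],cv2.COLOR_RGB2HSV).astype(int); h,s,v=[hsv[...,i] for i in range(3)]
    R=np.zeros((420,560),bool); x0,x1,y0,y1=roi; R[y0:y1,x0:x1]=1
    red=R&((h<8)|(h>172))&(s>130)&(v>70)&(P[...,2]<.1); wood=R&(h>8)&(h<25)&(s>70)&(v>60)&(P[...,2]<.1)&(P[...,2]>.06)
    sh=R&(abs(P[...,2]-.07)<.006)
    for nm,m,z in [('red',comp(red),.08),('wood',comp(wood),.08),('board',comp(red|wood),.08),('shelf',comp(sh|red|wood|(R&(abs(P[...,2]-.08)<.006))),.07)]:
        ct=max(cv2.findContours(m.astype(np.uint8),0,1)[0],key=cv2.contourArea)
        q=plane(c,ct.reshape(-1,2),z)[:,:2]*1000
        r=cv2.minAreaRect(q.astype(np.float32)); print(n,nm,m.sum(),np.round(r[0],1),np.round(r[1],1),round(r[2],2)); print(cv2.boxPoints(r).round(0).tolist())
    blue=R&(h>100)&(h<130)&(s>120)&(v>60)
    q=P[comp(blue)]; print('blue',np.nanmedian(q,0).round(4))
    m=R&(P[...,2]>.1)&(P[...,2]<.2)
    k,l,st,ce=cv2.connectedComponentsWithStats(m.astype(np.uint8))
    for i in range(1,k):
        if st[i,4]>60: q=P[l==i]; print('tall',st[i],((q.min(0)+q.max(0))/2).round(3),np.ptp(q,axis=0).round(3),q[:,2].max().round(3))
    return c,P
E
python3 - <<'E'
from m import *
measure('side',(150,390,90,310)); measure('scene',(210,390,130,270))
E
```

```text
side red 2272 [626.7 497.3] [186.8 430.9] 64.5
[[392.0, 506.0], [781.0, 320.0], [861.0, 489.0], [472.0, 674.0]]
side wood 1913 [505.8  60.5] [177. 130.] 84.64
[[433.0, -22.0], [562.0, -34.0], [579.0, 143.0], [449.0, 155.0]]
side board 2356 [508.1  85.2] [226.7 130. ] 84.6
[[433.0, -22.0], [562.0, -34.0], [584.0, 192.0], [454.0, 204.0]]
side shelf 13279 [562.6  53.1] [321.9 444.1] 4.37
[[385.0, 262.0], [419.0, -181.0], [740.0, -156.0], [706.0, 287.0]]
blue [0.5213 0.0765 0.1511]
tall [173  90  41  10 221] [0.547 0.594 0.117] [0.115 0.067 0.033] 0.133
tall [278 148  29  23 526] [0.663 0.141 0.123] [0.077 0.077 0.046] 0.146
tall [239 173  31  27 666] [0.522 0.081 0.128] [0.077 0.081 0.056] 0.156
tall [308 177  31  26 616] [ 0.676 -0.002  0.124] [0.078 0.079 0.047] 0.147
scene red 809 [601.1 524.3] [155.6 225.6] 24.57
[[483.0, 594.0], [577.0, 389.0], [719.0, 454.0], [625.0, 659.0]]
scene wood 908 [512.4  59.6] [177.  136.3] 84.41
[[436.0, -22.0], [572.0, -35.0], [589.0, 141.0], [453.0, 154.0]]
scene board 1123 [514.8  83.3] [224.8 136.3] 84.34
[[436.0, -22.0], [572.0, -35.0], [594.0, 188.0], [458.0, 202.0]]
scene shelf 6677 [567.  51.] [322.8 445.7] 4.39
[[389.0, 261.0], [423.0, -184.0], [745.0, -159.0], [711.0, 286.0]]
blue [0.5259 0.0769 0.1511]
tall [356 130  34  12 197] [0.589 0.569 0.122] [0.15  0.022 0.044] 0.144
tall [281 173  23  20 347] [0.524 0.075 0.129] [0.077 0.073 0.057] 0.157
tall [326 182  23  18 326] [0.664 0.139 0.124] [0.079 0.076 0.047] 0.148
tall [305 204  26  21 392] [ 0.679 -0.004  0.123] [0.078 0.078 0.046] 0.146
```

jog_arm(
  deltas=[
    {"delta_pos": [-0.84, -0.64, 0], "yaw": 1, "fingers": 0.8},
    {"delta_pos": [-0.84, -0.64, 0], "yaw": 1, "fingers": 0.8},
    {"delta_pos": [-0.84, -0.64, 0], "yaw": 1, "fingers": 0.8},
    {"delta_pos": [-0.84, -0.64, 0], "yaw": 1, "fingers": 0.8},
    {"delta_pos": [-0.84, -0.64, 0], "yaw": 1, "fingers": 0.8},
    {"delta_pos": [-0.84, -0.64, 0], "yaw": 1, "fingers": 0.8},
    {"delta_pos": [-0.84, -0.64, 0], "yaw": 1, "fingers": 0.8},
    {"delta_pos": [-0.84, -0.64, 0], "yaw": 1, "fingers": 0.8},
  ],
)

```text
clock: 1.05
eef_pos: [0.3522, 0.185, 0.2314]
tool_rot: [0.559, 0.829, 0.0, 0.0]
ft_force: [-0.4, 0.7, -0.2]
grip_width: 0.0684
grasp_force: 0.0
```

jog_arm(
  deltas=[
    {"delta_pos": [-1, 0.14, 0], "yaw": 0.39, "fingers": 0.8},
    {"delta_pos": [-1, 0.14, 0], "yaw": 0.39, "fingers": 0.8},
    {"delta_pos": [-1, 0.14, 0], "yaw": 0.39, "fingers": 0.8},
    {"delta_pos": [-1, 0.14, 0], "yaw": 0.39, "fingers": 0.8},
    {"delta_pos": [-1, 0.14, 0], "yaw": 0.39, "fingers": 0.8},
    {"delta_pos": [-1, 0.14, 0], "yaw": 0.39, "fingers": 0.8},
    {"delta_pos": [-1, 0.14, 0], "yaw": 0.39, "fingers": 0.8},
    {"delta_pos": [-1, 0.14, 0], "yaw": 0.39, "fingers": 0.8},
  ],
)

```text
clock: 1.85
eef_pos: [0.5042, -0.0744, 0.2305]
tool_rot: [0.677, 0.736, -0.0, -0.001]
ft_force: [-0.3, 0.8, -0.4]
grip_width: 0.0683
grasp_force: 0.0
```

```bash
python3 - <<'E'
from m import *
c=cam('wrist'); save(c,'w1.png'); P=cloud(c); o=bot.get_obs(); print(o['eef_pos'],o['tool_rot'],-c['R'].T@c['t'])
E
```

```text
[ 0.50371417 -0.07348185  0.23075483] [ 6.76854377e-01  7.36116360e-01 -1.62120229e-04 -9.10793581e-04] [ 0.49845237 -0.00265703  0.37317614]
```

View pics/w1.png

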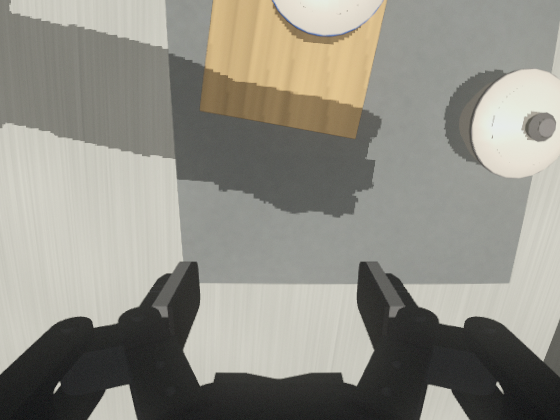

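The wrist view shows the board's rear corners at (202,109) and (357,137). The shelf's rear edge is level at row 283, so the tool is square to the shelf. The fingertips sit behind the board at columns 190 and 370, centred on it.

```bash
python3 - <<'E'
from m import *
c=cam('wrist'); q=plane(c,[[202,109],[357,137]],.08); print(q, np.linalg.norm(q[1]-q[0]))
s=plane(c,[[210,283],[510,283],[176,150],[183,260],[512,283],[535,180]],.07);print(s)
P=cloud(c); print(P[109:112,230],P[240,280],P[60,270])
E
```

```text
[[ 0.43658492 -0.01132493  0.08      ]
 [ 0.56472482 -0.02297161  0.08      ]] 0.1286680975505198
[[ 0.44593546 -0.17353326  0.07      ]
 [ 0.74138143 -0.1504767   0.07      ]
 [ 0.41290676 -0.04775523  0.07      ]
 [ 0.41966789 -0.1513871   0.07      ]
 [ 0.74349079 -0.15034002  0.07      ]
 [ 0.73574273 -0.0462009   0.07      ]]
[[ 0.45915226 -0.00955761  0.07938373]
 [ 0.45939539 -0.0102984   0.08093855]
 [ 0.45944014 -0.01108008  0.08098405]] [ 0.50954512 -0.12263094  0.07127711] [0.48851547 0.03023147 0.08007654]
```

jog_arm(
  deltas=[
    {"delta_pos": [0, 0, 0.15], "yaw": 0, "fingers": 0.8},
    {"delta_pos": [0, 0, 0.3], "yaw": 0, "fingers": 0.8},
    {"delta_pos": [0, 0, 0.42], "yaw": 0, "fingers": 0.8},
    {"delta_pos": [0, 0, 0.48], "yaw": 0, "fingers": 0.8},
    {"delta_pos": [0, 0, 0.5], "yaw": 0, "fingers": 0.8},
    {"delta_pos": [0, 0, 0.5], "yaw": 0, "fingers": 0.8},
  ],
)

```text
clock: 2.55
eef_pos: [0.5034, -0.073, 0.0812]
tool_rot: [0.676, 0.737, -0.0, -0.001]
ft_force: [0.2, -0.4, 0.7]
grip_width: 0.0683
grasp_force: 0.0
```

jog_arm(
  deltas=[
    {"delta_pos": [0, 0, 0.025], "yaw": 0, "fingers": 0.8},
    {"delta_pos": [0, 0, 0.04], "yaw": 0, "fingers": 0.8},
    {"delta_pos": [0, 0, 0.045], "yaw": 0, "fingers": 0.8},
    {"delta_pos": [0, 0, 0.05], "yaw": 0, "fingers": 0.8},
    {"delta_pos": [0, 0, 0.05], "yaw": 0, "fingers": 0.8},
  ],
)

```text
clock: 3.05
eef_pos: [0.5041, -0.0747, 0.0664]
tool_rot: [0.677, 0.736, 0.0, 0.0]
ft_force: [-0.7, -0.8, 0.5]
grip_width: 0.0683
grasp_force: 0.0
```

```bash
python3 - <<'E'
from h import *
c=cam('wrist'); save(c,'w2.png')
E
```

```text
(no output)
```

View pics/w2.png

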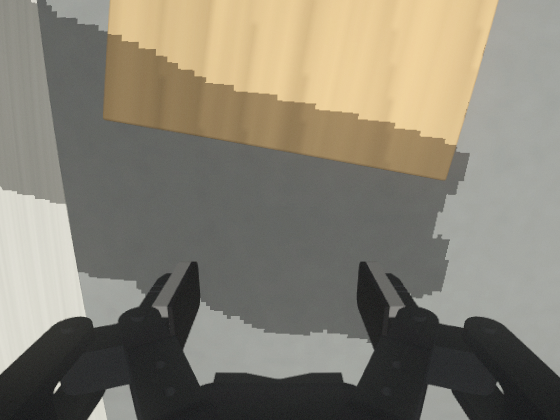

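The rear corners are now at (104,118) and (446,179), with the fingertips just behind them. No force has registered yet, so the tips are still clear of the shelf. I'll lower a little further.

jog_arm(
  deltas=[
    {"delta_pos": [0, 0, 0.007], "yaw": 0, "fingers": 0.8},
    {"delta_pos": [0, 0, 0.01], "yaw": 0, "fingers": 0.8},
    {"delta_pos": [0, 0, 0.01], "yaw": 0, "fingers": 0.8},
  ],
)

```text
clock: 3.4
eef_pos: [0.5039, -0.0745, 0.0631]
tool_rot: [0.677, 0.736, -0.0, -0.0]
ft_force: [-0.5, -0.4, 0.5]
grip_width: 0.0681
grasp_force: 0.0
```

jog_arm(
  deltas=[
    {"delta_pos": [0.04, 0, 0], "yaw": 0, "fingers": 0.8},
    {"delta_pos": [0.07, 0, 0], "yaw": 0, "fingers": 0.8},
    {"delta_pos": [0.09, 0, 0], "yaw": 0, "fingers": 0.8},
    {"delta_pos": [0.1, 0, 0], "yaw": 0, "fingers": 0.8},
    {"delta_pos": [0.11, 0, 0], "yaw": 0, "fingers": 0.8},
    {"delta_pos": [0.12, 0, 0], "yaw": 0, "fingers": 0.8},
    {"delta_pos": [0.13, 0, 0], "yaw": 0, "fingers": 0.8},
    {"delta_pos": [0.14, 0, 0], "yaw": 0, "fingers": 0.8},
    {"delta_pos": [0.15, 0, 0], "yaw": 0, "fingers": 0.8},
    {"delta_pos": [0.16, 0, 0], "yaw": 0, "fingers": 0.8},
    {"delta_pos": [0.17, 0, 0], "yaw": 0, "fingers": 0.8},
    {"delta_pos": [0.18, 0, 0], "yaw": 0, "fingers": 0.8},
  ],
)

```text
clock: 4.6
eef_pos: [0.4997, -0.0208, 0.0634]
tool_rot: [0.677, 0.736, -0.0, 0.0]
ft_force: [0.6, -4.0, -0.9]
grip_width: 0.0684
grasp_force: 1.9
```

```bash
python3 - <<'E'
from h import *
c=cam('wrist'); save(c,'w3.png'); print(bot.get_obs()['ft_force'])
E
```

```text
[ 0.16453072 -3.95123611 -0.18646073]
```

View pics/w3.png

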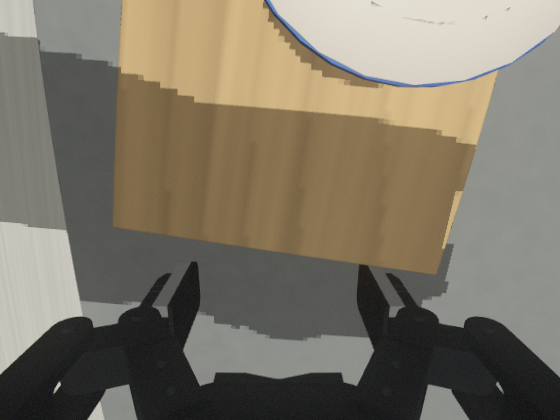

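The right finger is in contact and pushing with about 4 N. The board is turning towards square, with its rear edge now running from (114,227) to (437,273). I'll keep pushing.

jog_arm(
  deltas=[
    {"delta_pos": [0.01, 0, 0], "yaw": 0, "fingers": 0.8},
    {"delta_pos": [0.02, 0, 0], "yaw": 0, "fingers": 0.8},
    {"delta_pos": [0.03, 0, 0], "yaw": 0, "fingers": 0.8},
    {"delta_pos": [0.042, 0, 0], "yaw": 0, "fingers": 0.8},
    {"delta_pos": [0.054, 0, 0], "yaw": 0, "fingers": 0.8},
    {"delta_pos": [0.066, 0, 0], "yaw": 0, "fingers": 0.8},
    {"delta_pos": [0.078, 0, 0], "yaw": 0, "fingers": 0.8},
    {"delta_pos": [0.09, 0, 0], "yaw": 0, "fingers": 0.8},
    {"delta_pos": [0.102, 0, 0], "yaw": 0, "fingers": 0.8},
    {"delta_pos": [0.114, 0, 0], "yaw": 0, "fingers": 0.8},
    {"delta_pos": [0.126, 0, 0], "yaw": 0, "fingers": 0.8},
    {"delta_pos": [0.138, 0, 0], "yaw": 0, "fingers": 0.8},
  ],
)

```text
clock: 5.85
eef_pos: [0.4961, 0.0208, 0.0633]
tool_rot: [0.677, 0.736, 0.0, 0.0]
ft_force: [1.7, -3.8, 0.4]
grip_width: 0.0683
grasp_force: 2.1
```

jog_arm(
  deltas=[
    {"delta_pos": [0.012, 0, 0], "yaw": 0, "fingers": 0.8},
    {"delta_pos": [0.024, 0, 0], "yaw": 0, "fingers": 0.8},
    {"delta_pos": [0.036, 0, 0], "yaw": 0, "fingers": 0.8},
    {"delta_pos": [0.048, 0, 0], "yaw": 0, "fingers": 0.8},
    {"delta_pos": [0.06, 0, 0], "yaw": 0, "fingers": 0.8},
    {"delta_pos": [0.07, 0, 0], "yaw": 0, "fingers": 0.8},
    {"delta_pos": [0.08, 0, 0], "yaw": 0, "fingers": 0.8},
    {"delta_pos": [0.09, 0, 0], "yaw": 0, "fingers": 0.8},
    {"delta_pos": [0.1, 0, 0], "yaw": 0, "fingers": 0.8},
  ],
)

```text
clock: 6.75
eef_pos: [0.4936, 0.0506, 0.0633]
tool_rot: [0.677, 0.736, -0.0, 0.0]
ft_force: [1.8, -4.2, 0.6]
grip_width: 0.0684
grasp_force: 2.2
```

```bash
python3 - <<'E'
from h import *
c=cam('side'); d=cam('wrist'); s=cam('scene')
cr=lambda c,x,y:cv2.resize(c['image'][y:y+100,x:x+133],(400,300),interpolation=cv2.INTER_NEAREST)
im=np.vstack([np.hstack([cr(c,165,125),cr(s,245,145)]),np.hstack([cv2.resize(d['image'],(400,300)),np.zeros((300,400,3),np.uint8)])])
cv2.imwrite('pics/a4.png',im[:,:,::-1]); o=bot.get_obs(); print(o['eef_pos'],o['ft_force'],o['clock'])
E
```

```text
[0.49358935 0.05109305 0.06330302] [ 1.58573364 -1.77444547  0.64193348] 6.9
```

View pics/a4.png

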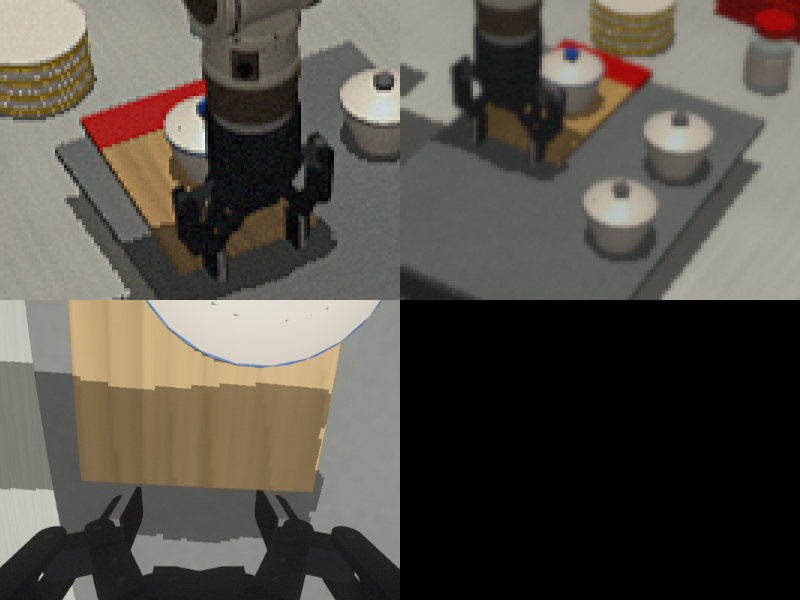

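The board is now nearly square: its rear edge slopes about 2.4° and is still turning. The cup rides along untouched, and the red end already overhangs partly. I'll push most of the rest, back off for a clear measurement, then finish.

jog_arm(
  deltas=[
    {"delta_pos": [0.01, 0, 0], "yaw": 0, "fingers": 0.8},
    {"delta_pos": [0.022, 0, 0], "yaw": 0, "fingers": 0.8},
    {"delta_pos": [0.034, 0, 0], "yaw": 0, "fingers": 0.8},
    {"delta_pos": [0.046, 0, 0], "yaw": 0, "fingers": 0.8},
    {"delta_pos": [0.056, 0, 0], "yaw": 0, "fingers": 0.8},
    {"delta_pos": [0.066, 0, 0], "yaw": 0, "fingers": 0.8},
    {"delta_pos": [0.074, 0, 0], "yaw": 0, "fingers": 0.8},
    {"delta_pos": [0.08, 0, 0], "yaw": 0, "fingers": 0.8},
    {"delta_pos": [0.08, 0, 0], "yaw": 0, "fingers": 0.8},
  ],
)

```text
clock: 7.8
eef_pos: [0.4916, 0.0748, 0.0633]
tool_rot: [0.677, 0.736, 0.0, -0.0]
ft_force: [1.6, -3.4, 1.0]
grip_width: 0.0685
grasp_force: 1.6
```

jog_arm(
  deltas=[
    {"delta_pos": [-0.1, 0, 0], "yaw": 0, "fingers": 0.8},
    {"delta_pos": [-0.25, 0, 0], "yaw": 0, "fingers": 0.8},
    {"delta_pos": [-0.4, 0, 0], "yaw": 0, "fingers": 0.8},
    {"delta_pos": [-0.55, 0, 0], "yaw": 0, "fingers": 0.8},
    {"delta_pos": [-0.55, 0, -0.15], "yaw": 0, "fingers": 0.8},
    {"delta_pos": [-0.55, 0, -0.3], "yaw": 0, "fingers": 0.8},
    {"delta_pos": [-0.55, 0, -0.45], "yaw": 0, "fingers": 0.8},
    {"delta_pos": [-0.55, 0, -0.55], "yaw": 0, "fingers": 0.8},
    {"delta_pos": [-0.55, 0, -0.55], "yaw": 0, "fingers": 0.8},
  ],
)

```text
clock: 8.7
eef_pos: [0.508, -0.0892, 0.2333]
tool_rot: [0.677, 0.736, 0.004, 0.003]
ft_force: [0.3, 0.1, -0.1]
grip_width: 0.0682
grasp_force: 0.0
```

```bash
python3 - <<'E'
from h import *
c=cam('side'); d=cam('wrist'); s=cam('scene')
cr=lambda c,x,y:cv2.resize(c['image'][y:y+100,x:x+133],(400,300),interpolation=cv2.INTER_NEAREST)
im=np.vstack([np.hstack([cr(c,165,125),cr(s,245,145)]),np.hstack([cv2.resize(d['image'],(400,300)),np.zeros((300,400,3),np.uint8)])])
cv2.imwrite('pics/a5.png',im[:,:,::-1]); o=bot.get_obs(); print(o['eef_pos'],o['clock'])
np.savez('v5.npz',side=c['image'],scene=s['image'],wrist=d['image'])
E
```

```text
[ 0.50460631 -0.08905693  0.22722745] 8.85
```

View pics/a5.png

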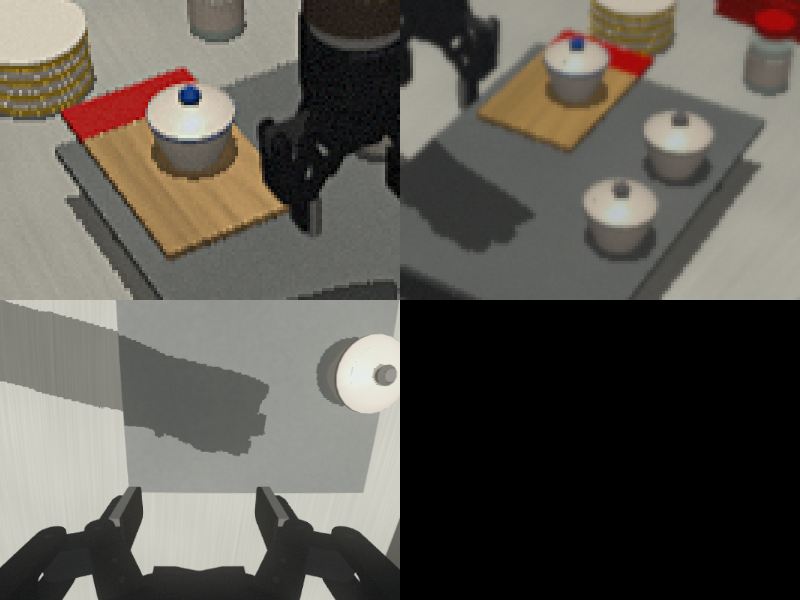

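The board looks square to the shelf with the cup upright. In the side view the shelf corner is at about (184,176) and the red line's left end at about (192,171), so it isn't at the edge yet. I'll measure both.

```bash
cat > e.py <<'E'
from m import *
a=np.deg2rad(4.43); X=np.array([np.cos(a),np.sin(a)]); Y=np.array([-X[1],X[0]]); O=np.array([.5645,.053])
def ed(n,roi):
    c=cam(n); P=cloud(c); hsv=cv2.cvtColor(c['image'],cv2.COLOR_RGB2HSV).astype(int); h,s,v=[hsv[...,i] for i in range(3)]
    vv,uu=np.mgrid[:420,:560]; uv=np.c_[uu.ravel(),vv.ravel()]
    def rf(z): q=(plane(c,uv,z)[:,:2]-O)*1000; return (q@X).reshape(420,560),(q@Y).reshape(420,560)
    R=np.zeros((420,560),bool); x0,x1,y0,y1=roi; R[y0:y1,x0:x1]=1
    bx,by=rf(.08); sx,sy=rf(.07)
    red=R&((h<8)|(h>172))&(s>130)&(by<330)&(abs(P[...,2]-.08)<.012); wood=R&(h>8)&(h<25)&(s>70)&(abs(P[...,2]-.08)<.012)&(by<330)
    b=comp(red|wood)
    rl=[];k=3
    for sh in (-1,): # vertical neighbour: red above wood
        m=red[:-1]&wood[1:]&b[1:]; i=np.argwhere(m)
        x=(bx[i[:,0],i[:,1]]+bx[i[:,0]+1,i[:,1]])/2; y=(by[i[:,0],i[:,1]]+by[i[:,0]+1,i[:,1]])/2
    p=np.polyfit(x,y,1); r=abs(y-np.polyval(p,x))<4; p=np.polyfit(x[r],y[r],1)
    print(n,'redline',len(x),x.min().round(),x.max().round(),'slope',p[0].round(4),'at mid',np.polyval(p,np.nanmedian(bx[b])).round(1))
    ct=max(cv2.findContours(b.astype(np.uint8),0,1)[0],key=cv2.contourArea).reshape(-1,2); q=(plane(c,ct,.08)[:,:2]-O)*1000
    r=cv2.minAreaRect(np.c_[q@X,q@Y].astype(np.float32)); print('board box',np.round(r[0],1),np.round(r[1],1),r[2], 'front/rear y',(q@Y).max(),(q@Y).min())
    shf=R&(abs(P[...,2]-.07)<.005)&(sx>-150)&(sx<150)&(sy>150)&(sy<260)
    i=np.argwhere(shf[1:]&~shf[:-1]&~(red|wood)[:-1]&(P[:-1,:,2]<.06)); x=(sx[i[:,0],i[:,1]]+sx[i[:,0]+1,i[:,1]])/2; y=(sy[i[:,0],i[:,1]]+sy[i[:,0]+1,i[:,1]])/2
    g=abs(y-np.median(y))<6; p=np.polyfit(x[g],y[g],1); print('edge',g.sum(),x[g].min(),x[g].max(),'slope',p[0].round(4),'at -55',np.polyval(p,-55).round(1),'raw med',np.median(y))
E
python3 - <<'E'
from e import *
ed('side',(150,390,90,310)); ed('scene',(210,390,130,270))
E
```

```text
side redline 20 -133.0 -75.0 slope 0.0068 at mid 205.9
board box [-74.4 142. ] [227.5 132.5] 89.54805755615234 front/rear y 256.16135039074186 28.30867831254089
edge 28 -147.2127245418117 94.3004149404745 slope -0.0022 at -55 222.3 raw med 222.2686761633826
scene redline 10 -46.0 -5.0 slope -0.0649 at mid 207.2
board box [-68.  140.4] [230.3 134.7] 89.98805236816406 front/rear y 255.52078112499876 25.171160744165082
edge 39 -148.4959065990529 144.29920735143406 slope 0.0069 at -55 219.7 raw med 220.4790417048448
```

The board is square, within 0.5°, at x ≈ -70 mm, which is inside the limit. The line is at about 206 mm and the edge at about 221 mm, so it needs about 15 mm more.

jog_arm(
  deltas=[
    {"delta_pos": [0, 0, 0.15], "yaw": 0, "fingers": 0.8},
    {"delta_pos": [0, 0, 0.3], "yaw": 0, "fingers": 0.8},
    {"delta_pos": [0, 0, 0.43], "yaw": 0, "fingers": 0.8},
    {"delta_pos": [0, 0, 0.51], "yaw": 0, "fingers": 0.8},
    {"delta_pos": [0, 0, 0.545], "yaw": 0, "fingers": 0.8},
    {"delta_pos": [0.05, 0, 0.55], "yaw": 0, "fingers": 0.8},
    {"delta_pos": [0.17, 0, 0.55], "yaw": 0, "fingers": 0.8},
    {"delta_pos": [0.3, 0, 0.55], "yaw": 0, "fingers": 0.8},
    {"delta_pos": [0.41, 0, 0.55], "yaw": 0, "fingers": 0.8},
    {"delta_pos": [0.48, 0, 0.55], "yaw": 0, "fingers": 0.8},
    {"delta_pos": [0.51, 0, 0.55], "yaw": 0, "fingers": 0.8},
    {"delta_pos": [0.52, 0, 0.55], "yaw": 0, "fingers": 0.8},
  ],
)

```text
clock: 10.15
eef_pos: [0.4921, 0.0661, 0.0631]
tool_rot: [0.676, 0.736, -0.0, -0.0]
ft_force: [-0.6, 0.2, -0.5]
grip_width: 0.0683
grasp_force: 0.0
```

jog_arm(
  deltas=[
    {"delta_pos": [0.01, 0, 0], "yaw": 0, "fingers": 0.8},
    {"delta_pos": [0.02, 0, 0], "yaw": 0, "fingers": 0.8},
    {"delta_pos": [0.03, 0, 0], "yaw": 0, "fingers": 0.8},
    {"delta_pos": [0.04, 0, 0], "yaw": 0, "fingers": 0.8},
    {"delta_pos": [0.05, 0, 0], "yaw": 0, "fingers": 0.8},
    {"delta_pos": [0.06, 0, 0], "yaw": 0, "fingers": 0.8},
    {"delta_pos": [0.07, 0, 0], "yaw": 0, "fingers": 0.8},
    {"delta_pos": [0.077, 0, 0], "yaw": 0, "fingers": 0.8},
    {"delta_pos": [0.08, 0, 0], "yaw": 0, "fingers": 0.8},
    {"delta_pos": [0.08, 0, 0], "yaw": 0, "fingers": 0.8},
  ],
)

```text
clock: 11.15
eef_pos: [0.4904, 0.0895, 0.0633]
tool_rot: [0.677, 0.736, 0.0, -0.0]
ft_force: [0.7, -2.9, 0.6]
grip_width: 0.0683
grasp_force: 1.7
```

jog_arm(
  deltas=[
    {"delta_pos": [-0.1, 0, 0], "yaw": 0, "fingers": 0.8},
    {"delta_pos": [-0.25, 0, 0], "yaw": 0, "fingers": 0.8},
    {"delta_pos": [-0.4, 0, 0], "yaw": 0, "fingers": 0.8},
    {"delta_pos": [-0.55, 0, 0], "yaw": 0, "fingers": 0.8},
    {"delta_pos": [-0.6, 0, -0.15], "yaw": 0, "fingers": 0.8},
    {"delta_pos": [-0.6, 0, -0.3], "yaw": 0, "fingers": 0.8},
    {"delta_pos": [-0.6, 0, -0.45], "yaw": 0, "fingers": 0.8},
    {"delta_pos": [-0.6, 0, -0.55], "yaw": 0, "fingers": 0.8},
    {"delta_pos": [-0.6, 0, -0.55], "yaw": 0, "fingers": 0.8},
  ],
)

```text
clock: 12.05
eef_pos: [0.5087, -0.0896, 0.2338]
tool_rot: [0.677, 0.736, 0.004, 0.004]
ft_force: [0.8, 1.1, -1.5]
grip_width: 0.0688
grasp_force: 0.0
```

```bash
python3 - <<'E'
from e import *
ed('side',(150,390,90,310)); ed('scene',(210,390,130,270))
c=cam('side'); s=cam('scene')
cr=lambda c,x,y:cv2.resize(c['image'][y:y+100,x:x+133],(400,300),interpolation=cv2.INTER_NEAREST)
cv2.imwrite('pics/a6.png',np.hstack([cr(c,165,125),cr(s,245,145)])[:,:,::-1])
o=bot.get_obs(); print(o['eef_pos'],o['clock'])
E
```

```text
side redline 21 -136.0 -74.0 slope 0.0117 at mid 220.7
board box [-74.6 156.8] [133.1 228.1] 0.2142110913991928 front/rear y 270.72260951231556 42.62512438968349
edge 28 -147.2127245418117 96.83875841618737 slope -0.0032 at -55 222.5 raw med 222.2686761633826
scene redline 9 -43.0 -11.0 slope 0.0443 at mid 218.7
board box [-68.9 154.8] [134.5 230.1] 0.6014118194580078 front/rear y 270.1424263860445 39.9643203946111
edge 39 -148.4959065990529 144.29920735143406 slope 0.0069 at -55 219.7 raw med 220.4790417048448
[ 0.50457806 -0.0892855   0.22684387] 12.25
```

View pics/a6.png

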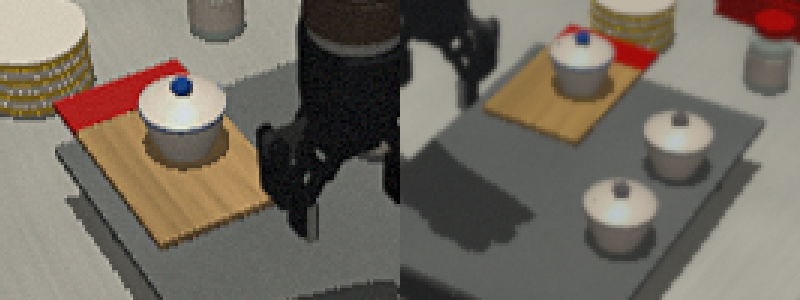

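The line sits within about 2 mm of the edge in both views. The board is square, the cup is upright and the gripper is clear, so I'm handing in.

```bash
python3 -c "
from workcell import bot
print(bot.job_done())"
```

```text
the job is handed in; nothing more can be done
None
```

I've handed the job in: the board's red/wood line measured within about 2 mm of the serving edge in both views, with the board square, the cup upright on the wood and the gripper clear; no verdict was returned.

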